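# Open the scrapped control box by its pop-out T-handle

### The arm

A 6-joint arm with a two-finger parallel gripper is mounted at the origin on the work surface. World frame = base frame: x ahead of the robot, y to its left, z up, the work surface at z = 0. Lengths are in m, angles in rad, forces in N, time in s.
With the tool pointing down it reaches from about 0.3 to 0.775 m from the base axis. Payload 14.6 kg.
Tool frame: the origin (TCP) lies at the centre of the arm's flange, where the gripper is bolted on; the fingertips stand 199 mm ahead of it and the grasp point (between the pads) lies 180 mm ahead of it; y points along the fingers, x is the direction in which the jaws open and shut, and the axes are right-handed (so a half turn about y gives the same grasp; the last joint's range is limited). The gripper opens to 94 mm and grips with 3 to 60 N. Pads are 16 mm wide; open, the fingers measure 119 mm over their backs; the gripper's body (75 mm by 177 mm) begins 78 mm behind the grasp point.
Start: joints at [-1.197, 0.3, 1.521, -0, 1.321, -0.067], TCP at [0.235, -0.497, 0.405] pointing down, gripper open.
Joint ranges: [-3.03, 3.03], [-0.79, 2.21], [0.23, 2.52], [-1.04, 4.18], [0, 3.07], [-2.55, 2.55]. Speed limits (rad/s): [2.22, 2.22, 2.57, 3.14, 3.14, 3.14].

### API

Orientations are given as [roll, pitch, yaw] about the fixed x, y, z axes, in that order (R = Rz(yaw) Ry(pitch) Rx(roll)).
In Python, from rig import manip gives the robot as it stands. The module is installed in compiled form; this text tells all that it offers.
- The arm moves only by the tool arm_command, never from a script. Its argument "deltas" is a list of rows, each a list of 5 numbers: the closure, from 0 (fully open) to 1 (shut), then the shift along the tool's x, y, z in cm, then the turn about the tool's y in degrees. In form: [[grip, tx, ty, tz, turn], ...]. A call has 1 to 10 rows; each row is the pose to reach, as a shift and turn from the pose measured when the call began, along the tool's axes at that moment; what a row does not reach only later rows make up. A row lasts 1/8 s, in which the tool goes at most 62.5 mm and 10.7 degrees, less where a joint would pass 70% of its speed; a pose out of reach is approached as far as the arm can. A call with a gripper value outside its range is refused whole. The fingers move at their own pace and stop on an object; "grip_force" is the grip in N (left out, the last holds). Time passes only in rows, so rows that repeat a pose let the fingers close. It gives the time, the measured TCP pose, the force and the opening at its end, in the units of the state.
- manip.read_state(): the state, without advancing time (a new reading comes with each control period).
- manip.read_camera(name): name is "scene" or "side" or "wrist"; returns a dict with "color" (480x640x3 uint8, red, green, blue), "K" (3x3 intrinsics, pixels), "R" (3x3) and "t" (3): a world point X has camera coordinates R X + t; the wrist camera has in their place "hand_eye" (4x4, takes a point from camera to tool coordinates, whose origin is the TCP and whose axes are the tool frame's). Camera axes: x right, y down, z forward; pixel columns grow to the right and rows downward; lengths in m; the calibration is good to about 2 mm. A picture is of the moment at which its call begins: read the wrist's pose just before it. There is no depth.
- manip.close_job(): hands the job in, once; it reports no verdict.
The state is a dict: "time_s": time; "qpos": joint angles; "qd": joint speeds; "effort": joint torques, N m; "eef_pos": TCP position; "orientation": TCP orientation; "ft_force": force on the tool from outside, world axes, zero at the start; "moment": the same for the moment, N m; "opening": opening from 0.0 (shut) to 1.0 (fully open).
Only numpy, scipy, OpenCV 4.12 (cv2) and the standard library are available. Lean on these libraries where they do the work, as an engineer would, in place of code of your own. Each camera call takes 0.05 s, during which the arm holds its last target.

### The job

Open the scrapped green control box: push its red release button so that the black T-handle pops out, turn the handle clockwise until it meets its stop, then lift the cover by it until the cover stands clearly open, at least 20 degrees, and let go. Work by feel and gently: never bear hard on the button, the box or the cover, never force the handle against its stop, and leave the loose parts round the box where they lie.

Things in the scene. Friction and masses are not known exactly. Their poses are not given: they have to be found in the camera images.
- enclosure: Scrapped green control box lying on its back, fixed: 260 (x) x 300 (y) x 110 mm high, plus a 12 mm cover (top 122 mm above the bench). Origin: centre of the underside; z up, x from handle side to hinge side. On the cover an aluminium pan 16 mm high, top at 138 mm, from x = -117 to -19 mm and 56 mm either side of y = 0; the T-bar lies in its slot at x = -50 mm, the red button at x = -92 mm.
- release (a joint): Travel of the red release button, m: 0 at rest, 0.006 at its hard bottom. Sprung: 3 N at first touch, 12 N at the bottom. Pressed past about 0.005 it frees the handle, which springs out by itself.
- pop (a joint): How far the T-handle has popped out, m: 0 flush in its slot and held there, 0.028 fully out. A spring of 5 to 8 N drives it out and holds it out.
- tee (a joint): Turn of the T-handle, rad: 0 as found (bar along the box's y), growing clockwise from above. Cannot turn while flush. It drags lightly (about 0.1 N m) and meets a buffered stop somewhere between 0.9 and 1.5 rad, different each time; past it the moment climbs by 3 N m per rad, and 0.6 N m (0.2 rad) overstrains it. The cover is unlatched only from 0.08 rad before the stop onwards.
- lid (a joint): Opening of the cover about its hinge on the far (+x) side of the box, rad: 0 shut. Once unlatched it takes 4 to 8 N upward at the handle to raise, a friction hinge holds it where it is left; range to 1.1. While latched it gives only about 0.01 rad.
- release_top (a point): Centre of the top of the red button (20 mm diameter, standing 9 mm proud of the pan at rest); moves down with it. z of its frame is normal to the cover.
- tee_grip (a point): Centre of the black T-bar, 14 mm wide, 84 long, 14 high, on the turning axis; long side along the y axis of its frame, z normal to the cover. Flush, its top is level with the pan; popped out, its underside stands 14 mm above the pan, on a 16 mm thick stem, and it can be pinched across its 14 mm from above.
- lid_hinge (a point): Point on the hinge line, at the middle of the cover's far edge, 116 mm above the bench; the hinge line is along the y axis of the frame. The T-bar lies 180 mm from it towards the robot, and 43 mm above it when popped out.
- bowl_mid (a point): Bystander: loose steel bowl, 150 mm wide, 55 mm high, left of the box; this is its centre, half-way up.
- motor_mid (a point): Bystander: small dark electric motor standing on end, 60 mm diameter, 70 mm high, right of the box; centre half-way up.
- reflector_mid (a point): Bystander: aluminium lamp ring, 100 mm outside, 22 mm high, right of the box; centre half-way up.
- screwdriver_grip (a point): Bystander: loose screwdriver lying in front of the box; the middle of its orange handle.

How it is judged:
On the way, in this order (a step that is already met when the one before it is completed fails the run):
1. the T-handle has popped out (value of joint pop above 0.02 m), for 0.2 s.
2. the handle is turned clockwise towards its stop, unlatching the cover (value of joint tee above 0.75 rad), for 0.2 s.
At the end, for the whole second after the job is handed in: The cover stands at least 0.33 rad (19 degrees) open and at rest, the handle still popped out more than 20 mm and turned more than 0.6 rad, the loose parts not moved by more than 20 mm, and the robot has let go (value of joint lid above 0.33 rad and velocity of joint lid below 0.05 rad/s and value of joint pop above 0.02 m and value of joint tee above 0.6 rad); the robot touches nothing.
It fails at once if the fingers bear on the red button, the pan or the cover with more than 22 N (contact force between the fingers and release_c0 above 22 N or contact force between the fingers and lid_c0 above 22 N or contact force between the fingers and lid_c1 above 22 N or contact force between the fingers and lid_c2 above 22 N).
It fails at once if the handle is forced against its stop (more than 22 N at the latch cam's tip, 28 mm from the axis) (contact force between tee_c1 and stop_c0 above 22 N).
It fails at once if the cover is wrenched upwards while still latched (more than 30 N on the keeper) (contact force between tee_c1 and strike_c0 above 30 N or contact force between tee_c1 and strike_c1 above 30 N or contact force between tee_c1 and strike_c2 above 30 N).
It fails at once if a loose part (bowl, motor, lamp ring, screwdriver) is shifted by more than 20 mm (distance of any of bowl_mid, motor_mid, reflector_mid, screwdriver_grip from where it was at the start of the episode above 0.02 m).
It also fails if it takes over 67 s, if anything falls off the work surface, if the arm or the gripper's body presses on something with over 40 N, if the wrist force passes 120 N, or if a joint passes its speed limit or range.

## Working session

There is one attempt and no reset: what is moved stays moved. The work goes in short steps, Python scripts to look and compute and a tool call to move; the robot and the scene stay as the last step left them, time stands still between calls to the robot, and variables do not carry over. Pictures are saved under pics/ and viewed, and the job is handed in when it is done.

Besides the shell and the picture viewer there is one more tool, called after ">>>" as name(argument=value, ...) on one line, values as JSON. arm_command: Moves the arm, as the interface text tells. Its arguments: {"type":"object","properties":{"deltas":{"type":"array","items":{"type":"array","items":{"type":"number"}}},"grip_force":{"type":"number"}},"required":["deltas"]}

```bash
mkdir -p pics; ls
python3 - <<'E'
from rig import manip
import cv2,numpy as np
np.set_printoptions(precision=4,suppress=True)
s=manip.read_state();print(s)
for n in ["scene","side","wrist"]:
    c=manip.read_camera(n);cv2.imwrite(f"pics/{n}0.png",c["color"][:,:,::-1])
    print(n,c["K"],c.get("R"),c.get("t"),c.get("hand_eye"))
E
```

```text
pics
{'time_s': 0.0, 'qpos': array([-1.1966,  0.3005,  1.5216, -0.    ,  1.3207, -0.0666]), 'qd': array([-0.0009, -0.0009, -0.0002,  0.0002, -0.0009, -0.0016]), 'effort': array([  0.0003, -53.1806, -35.2739,   0.0709,   0.0244,  -0.0001]), 'eef_pos': array([ 0.2346, -0.4974,  0.4041]), 'orientation': array([-1.5708,  0.0012, -1.13  ]), 'ft_force': array([ 0.3672,  0.3615, -0.2531]), 'moment': array([-0.0151, -0.0499, -0.0475]), 'opening': 1.001721695330405}
scene [[487.0698   0.     308.714 ]
 [  0.     487.0698 237.8129]
 [  0.       0.       1.    ]] [[ 0.1869  0.9822 -0.0166]
 [ 0.8395 -0.1685 -0.5165]
 [-0.5102  0.0826 -0.8561]] [-0.1519 -0.3846  1.3696] None
side [[570.3493   0.     316.9241]
 [  0.     570.3493 248.1718]
 [  0.       0.       1.    ]] [[-0.831  -0.5561  0.0116]
 [-0.4156  0.6069 -0.6775]
 [ 0.3697 -0.5678 -0.7354]] [0.4586 0.2938 0.9926] None
wrist [[342.838    0.     325.1478]
 [  0.     342.838  234.2947]
 [  0.       0.       1.    ]] None None [[ 1.      0.0007 -0.001   0.0002]
 [ 0.0012 -0.2636  0.9646  0.0199]
 [ 0.0004 -0.9646 -0.2636  0.078 ]
 [ 0.      0.      0.      1.    ]]
```

View pics/scene0.png

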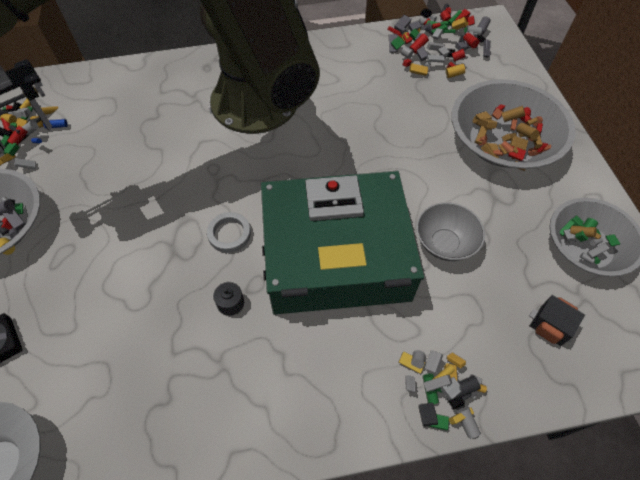

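View pics/side0.png

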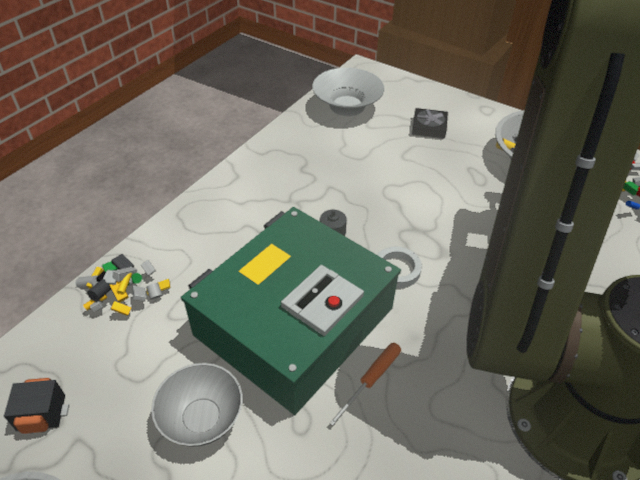

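View pics/wrist0.png

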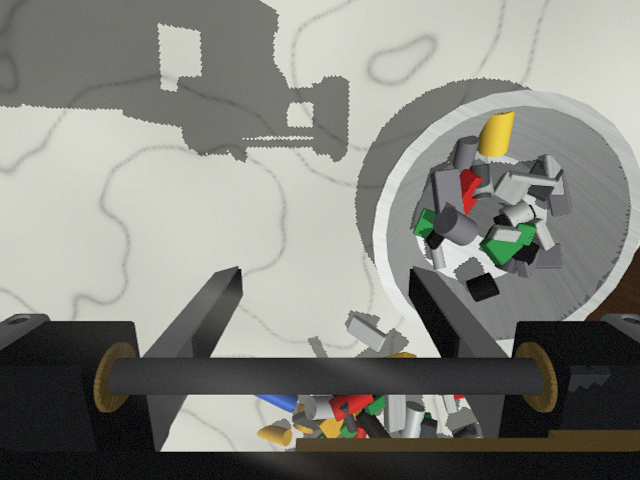

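Run:
```python
import cv2
a=cv2.imread("pics/scene0.png")[160:315,250:440];b=cv2.imread("pics/side0.png")[195:415,170:410]
cv2.imwrite("pics/sc.png",cv2.resize(a,None,fx=4,fy=3.8,interpolation=2)[:, :]);cv2.imwrite("pics/sd.png",cv2.resize(b,None,fx=2.5,fy=2.5,interpolation=2))
```

```text
(no output)
```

View pics/sc.png

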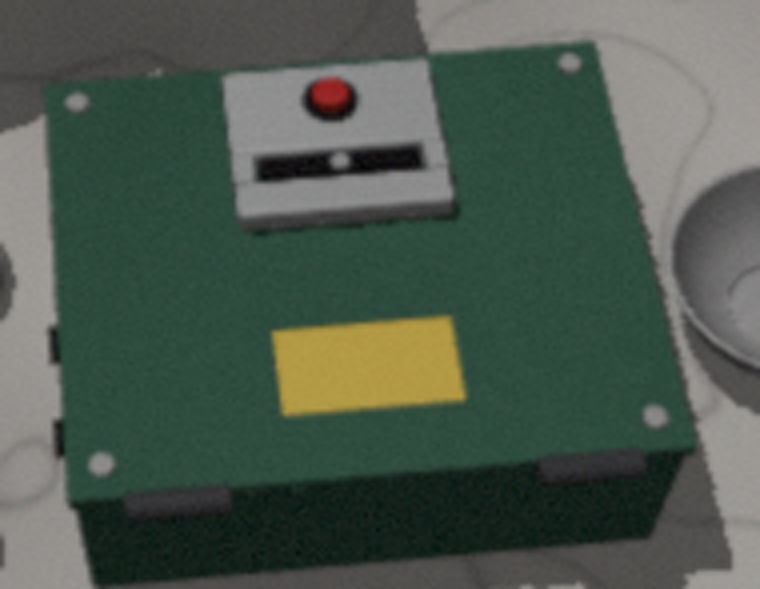

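View pics/sd.png

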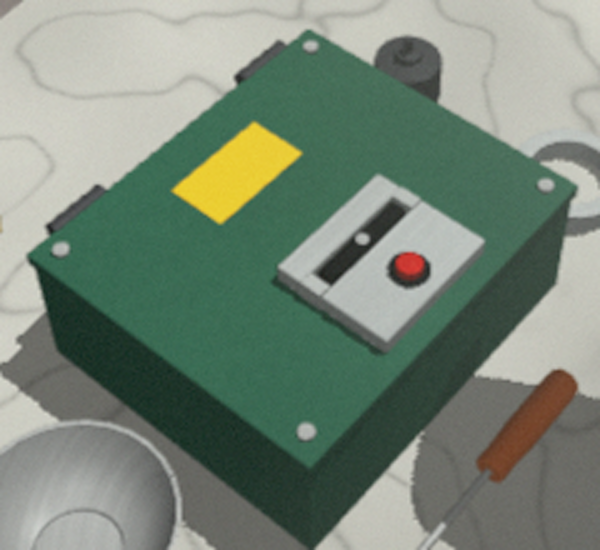

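```bash
cat > h.py <<'E'
import numpy as np,cv2
from rig import manip
np.set_printoptions(precision=4,suppress=True)
def proj(c,X):
    Y=(c["R"]@np.atleast_2d(X).T).T+c["t"]; p=(c["K"]@Y.T).T; return p[:,:2]/p[:,2:]
def onz(c,uv,z):
    d=c["R"].T@np.linalg.solve(c["K"],np.array([uv[0],uv[1],1.])); o=-c["R"].T@c["t"]
    return o+d*(z-o[2])/d[2]
E
python3 - <<'E'
from h import *
from scipy.optimize import least_squares
sc=manip.read_camera("scene");sd=manip.read_camera("side")
f=lambda P,s,o:(np.array(P,float)+.5)/s-.5+o
L=[[-.13,-.15,.122],[-.13,.15,.122],[.13,.15,.122],[.13,-.15,.122]]
B=[[-.092,0,.147],[-.05,0,.138]]
X1=np.array(L+B+[[-.117,-.056,.138],[-.117,.056,.138],[-.019,.056,.138]])
u1=f([(45,88),(595,42),(690,447),(73,500),(331,93),(341,160),(223,75),(430,60),(455,205)],[4,3.8],[250,160])
X2=np.array(L+B+[[-.019,-.056,.138],[-.117,-.056,.138],[-.117,.056,.138],[-.019,.056,.138]])
u2=f([(577,188),(312,467),(30,258),(308,30),(410,264),(362,239),(378,175),(486,240),(386,345),(278,268)],2.5,[170,195])
def T(p,X):
    c,s=np.cos(p[2]),np.sin(p[2]); return X@np.array([[c,-s,0],[s,c,0],[0,0,1]]).T+[p[0],p[1],0]
r1=lambda p:(proj(sc,T(p,X1))-u1).ravel()
r2=lambda p:(proj(sd,T(p,X2))-u2).ravel()
for n,r in [("scene",r1),("side",r2),("both",lambda p:np.r_[r1(p),r2(p)])]:
    q=least_squares(r,[.5,-.1,0],loss="soft_l1");print(n,q.x,np.degrees(q.x[2]));
print(r1(q.x).reshape(-1,2),r2(q.x).reshape(-1,2))
print("button,tee,hinge",T(q.x,np.array(B+[[.13,0,.116]])))
print([onz(sc,u1[4],.147),onz(sd,u2[4],.147),onz(sc,u1[5],.138),onz(sd,u2[5],.138)])
E
```

```text
scene [ 0.5299  0.116  -0.0982] -5.623767253042932
side [ 0.5269  0.1168 -0.0913] -5.229617784892406
both [ 0.5278  0.1164 -0.0942] -5.39628143972177
[[ 1.0915 -0.4274]
 [-0.9951  0.1672]
 [ 0.4298 -1.6336]
 [ 0.0924 -1.2629]
 [-0.0459 -0.7765]
 [-0.2666  0.1903]
 [-0.3359 -0.4827]
 [-0.5554 -0.9163]
 [ 0.062  -1.7547]] [[-1.4068 -0.7517]
 [-1.2762 -0.912 ]
 [-0.0082 -1.0397]
 [-0.0658  0.6172]
 [-0.2106 -0.1722]
 [-0.0553  0.7557]
 [-0.1374 -0.7172]
 [ 0.1149  0.2356]
 [ 0.2186 -0.7113]
 [-0.9844 -0.2203]]
button,tee,hinge [[0.4362 0.125  0.147 ]
 [0.478  0.1211 0.138 ]
 [0.6572 0.1042 0.116 ]]
[array([0.4382, 0.1247, 0.147 ]), array([0.4357, 0.1252, 0.147 ]), array([0.4777, 0.1217, 0.138 ]), array([0.4789, 0.1196, 0.138 ])]
```

>>> arm_command(deltas=[[1,-4,0,4,-5],[1,-9,0,8.4,-10],[1,-13.5,0.5,12.6,-16],[1,-18,1,17,-22],[1,-22.5,1,21,-28],[1,-27,1,25.5,-34],[1,-31.5,1,29.5,-40],[1,-36,1,34,-46],[1,-40.5,1,38,-53],[1,-45,1,42,-59.4]], grip_force=20)

```text
time_s: 1.5
eef_pos: [0.4226, 0.091, 0.3948]
orientation: [-1.57, -0.0, -0.089]
ft_force: [1.0, -1.2, 0.3]
opening: 0.007
```

```bash
cat >> h.py <<'E'
from scipy.spatial.transform import Rotation as Ro
def st():
    s=manip.read_state();R=Ro.from_euler("xyz",s["orientation"]).as_matrix()
    print(round(s["time_s"],2),s["eef_pos"],"yaw",s["orientation"],"F",s["ft_force"],"M",s["moment"],"op",round(s["opening"],3));return s,R
def to(X,yaw=None):
    s,R=st();print("delta cm",R.T@(np.array(X)-s["eef_pos"])*100)
    if yaw is not None: print("turn",-np.degrees(yaw-s["orientation"][2]))
E
python3 -c "
from h import *
to([.437,.125,.366],-.094)"
```

```text
1.5 [0.4226 0.091  0.3948] yaw [-1.5703 -0.0004 -0.0891] F [ 1.0186 -1.2283  0.2503] M [-0.043  -0.1007 -0.0133] op 0.007
delta cm [1.1308 2.8861 3.515 ]
turn 0.28268562779118717
```

>>> arm_command(deltas=[[1,0.4,0.6,1.2,0.2],[1,0.8,1.2,2.4,0.3],[1,1.1,1.9,3.5,0.3],[1,1.1,2.4,3.5,0.3],[1,1.1,2.4,3.5,0.3]])

```text
time_s: 2.12
eef_pos: [0.4366, 0.1243, 0.3705]
orientation: [-1.571, 0.0, -0.095]
ft_force: [1.3, 0.6, 0.8]
opening: 0.004
```

Run:
```python
from h import *
to([.437,.125,.346],-.094)
for n in ["side","wrist"]:
    c=manip.read_camera(n);im=c["color"][:,:,::-1]
    cv2.imwrite(f"pics/{n}1.png",im if n=="wrist" else cv2.resize(im[140:400,150:450],None,fx=2.2,fy=2.2,interpolation=2))
```

```text
2.12 [0.4366 0.1243 0.3705] yaw [-1.5705  0.0003 -0.0953] F [1.277  0.6075 0.7843] M [-0.0297 -0.0431 -0.0144] op 0.004
delta cm [0.0309 2.4495 0.0759]
turn -0.07565189103019734
```

View pics/side1.png

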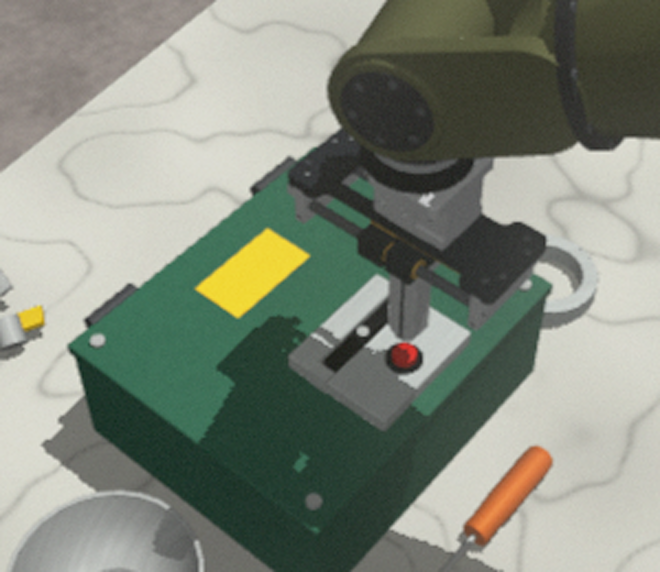

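View pics/wrist1.png

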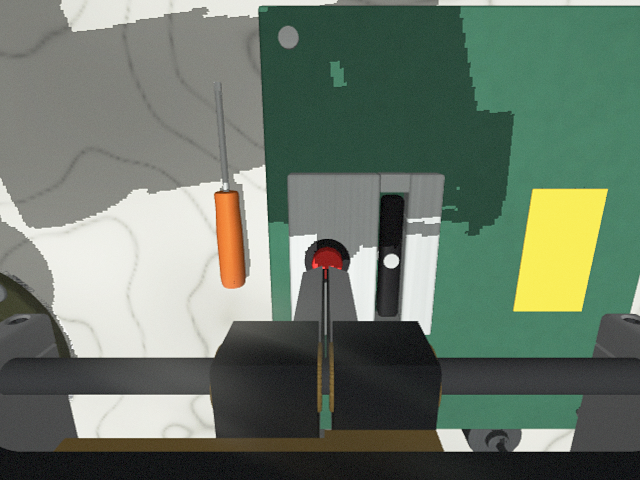

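>>> arm_command(deltas=[[1,0,0.8,0.1,0],[1,0,1.5,0.1,0],[1,0,2.0,0.1,0],[1,0,2.2,0.1,0],[1,0,2.2,0.1,0]])

```text
time_s: 2.85
eef_pos: [0.4368, 0.1254, 0.349]
orientation: [-1.57, -0.001, -0.095]
ft_force: [0.9, 0.2, 0.3]
opening: 0.006
```

Run:
```python
from h import *
to([.437,.125,.346],-.094)
for n in ["wrist"]:
    c=manip.read_camera(n);im=c["color"][:,:,::-1]
    cv2.imwrite(f"pics/{n}2.png",im)
```

```text
2.85 [0.4368 0.1254 0.349 ] yaw [-1.5703 -0.0005 -0.0951] F [0.868  0.1589 0.2961] M [-0.0169 -0.0911 -0.0385] op 0.006
delta cm [ 0.0231  0.3001 -0.0369]
turn -0.06488621682390389
```

View pics/wrist2.png

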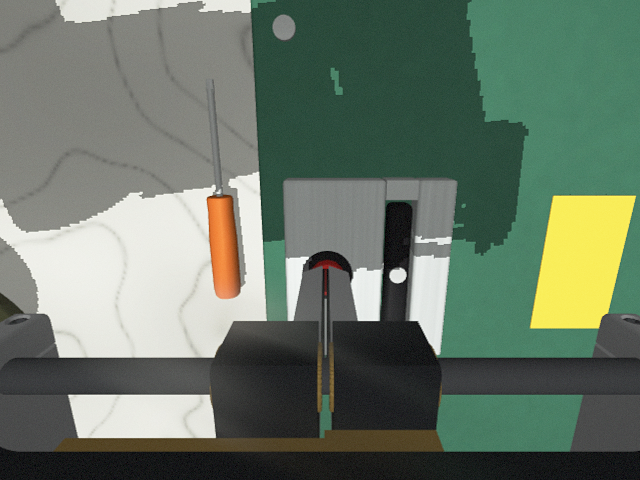

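>>> arm_command(deltas=[[1,0,0.2,0,0],[1,0,0.35,0,0],[1,0,0.5,0,0],[1,0,0.5,0,0]])

```text
time_s: 3.4
eef_pos: [0.4368, 0.1254, 0.3445]
orientation: [-1.57, -0.001, -0.095]
ft_force: [-3.6, 0.1, 6.8]
opening: 0.004
```

>>> arm_command(deltas=[[1,0,0.1,0,0],[1,0,0.2,0,0],[1,0,0.25,0,0],[1,0,0.25,0,0]])

```text
time_s: 3.9
eef_pos: [0.4367, 0.1254, 0.3426]
orientation: [-1.57, -0.001, -0.095]
ft_force: [-4.6, -0.4, 9.6]
opening: 0.008
```

>>> arm_command(deltas=[[1,0,0.1,0,0],[1,0,0.18,0,0],[1,0,0.18,0,0]])

```text
time_s: 4.28
eef_pos: [0.4367, 0.1254, 0.3414]
orientation: [-1.57, -0.001, -0.095]
ft_force: [-4.9, -1.0, 11.1]
opening: 0.007
```

Run:
```python
from h import *
st()
for n in ["side"]:
    c=manip.read_camera(n);im=c["color"][:,:,::-1]
    cv2.imwrite(f"pics/{n}3.png",cv2.resize(im[190:350,250:410],None,fx=3.5,fy=3.5,interpolation=2))
```

```text
4.28 [0.4367 0.1254 0.3414] yaw [-1.57   -0.0015 -0.095 ] F [-4.9345 -1.0263 11.142 ] M [-0.2407  0.9367  0.0177] op 0.007
```

View pics/side3.png

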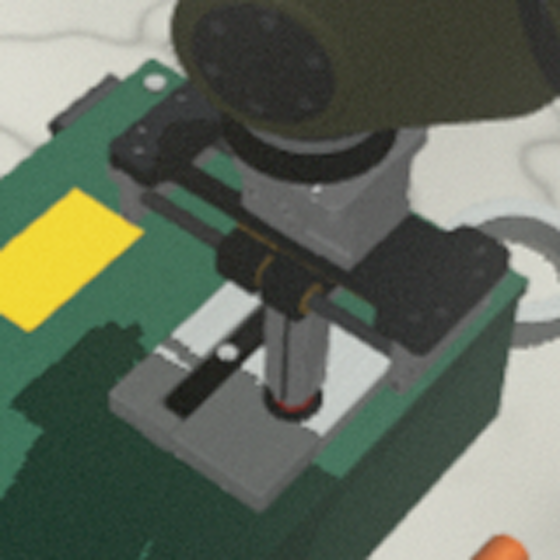

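>>> arm_command(deltas=[[1,0,0.1,0,0],[1,0,0.12,0,0],[1,0,0.12,0,0]])

```text
time_s: 4.7
eef_pos: [0.4366, 0.1254, 0.3409]
orientation: [-1.57, -0.002, -0.095]
ft_force: [-4.2, -0.3, 10.8]
opening: 0.005
```

Run:
```python
from h import *
st()
for n in ["side"]:
    c=manip.read_camera(n);im=c["color"][:,:,::-1]
    cv2.imwrite(f"pics/{n}4.png",cv2.resize(im[190:350,250:410],None,fx=3.5,fy=3.5,interpolation=2))
```

```text
4.7 [0.4366 0.1254 0.3409] yaw [-1.5699 -0.0019 -0.095 ] F [-4.2203 -0.2998 10.8173] M [-0.1955  0.8705 -0.023 ] op 0.005
```

View pics/side4.png

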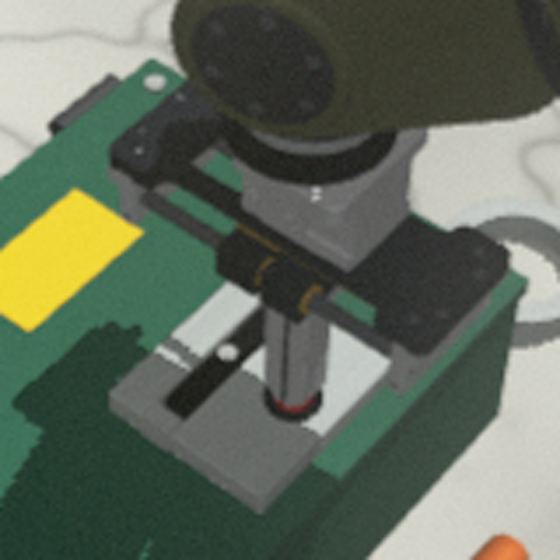

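>>> arm_command(deltas=[[1,0,0.12,0,0],[1,0,0.15,0,0],[1,0,0.15,0,0]])

```text
time_s: 5.12
eef_pos: [0.4366, 0.1254, 0.3402]
orientation: [-1.57, -0.002, -0.095]
ft_force: [-4.9, -1.0, 13.6]
opening: 0.001
```

Run:
```python
from h import *
st()
for n in ["side"]:
    c=manip.read_camera(n);im=c["color"][:,:,::-1]
    cv2.imwrite(f"pics/{n}5.png",cv2.resize(im[190:350,250:410],None,fx=3.5,fy=3.5,interpolation=2))
```

```text
5.12 [0.4366 0.1254 0.3402] yaw [-1.5698 -0.0021 -0.0949] F [-4.8736 -1.0248 13.5791] M [-0.3068  1.1326 -0.0192] op 0.001
```

View pics/side5.png

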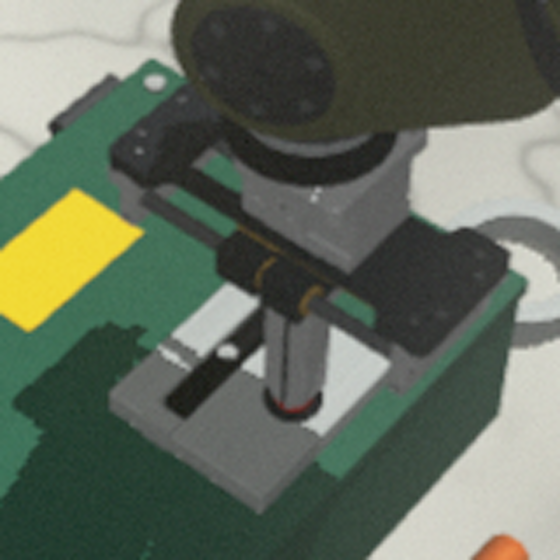

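>>> arm_command(deltas=[[1,0,0.1,0,0],[1,0,0.12,0,0],[1,0,0.12,0,0]])

```text
time_s: 5.55
eef_pos: [0.4365, 0.1254, 0.3397]
orientation: [-1.57, -0.002, -0.095]
ft_force: [-5.3, -0.6, 10.8]
opening: 0.004
```

Run:
```python
from h import *
st()
for n in ["side"]:
    c=manip.read_camera(n);im=c["color"][:,:,::-1]
    cv2.imwrite(f"pics/{n}6.png",cv2.resize(im[190:350,250:410],None,fx=3.5,fy=3.5,interpolation=2))
```

```text
5.55 [0.4365 0.1254 0.3397] yaw [-1.5699 -0.0024 -0.0948] F [-5.3035 -0.6199 10.7662] M [-0.2747  0.9737  0.0191] op 0.004
```

View pics/side6.png

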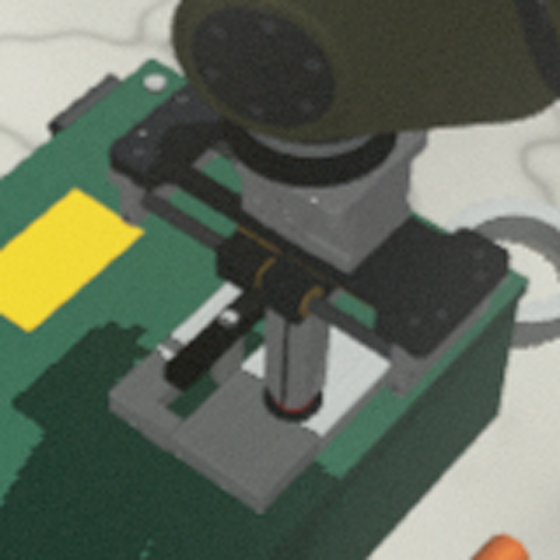

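>>> arm_command(deltas=[[1,0,-1,0,0],[1,0,-3,0,0],[1,0,-5,0,0],[0.5,0,-6,0,0],[0.3,2,-6,0,0],[0.3,4.2,-6,0,0],[0.3,4.2,-6,0,0],[0.3,4.2,-6,0,0]])

```text
time_s: 6.6
eef_pos: [0.4777, 0.1214, 0.3994]
orientation: [-1.57, -0.002, -0.095]
ft_force: [-1.2, -0.2, 0.5]
opening: 0.502
```

Run:
```python
from h import *
to([.4785,.121,.347],-.094)
s,R=st()
c=manip.read_camera("wrist");im=c["color"][:,:,::-1]
# tee dot prediction in the wrist image
H=c["hand_eye"]
def pw(X):
    xt=R.T@(np.array(X)-s["eef_pos"]); xc=H[:3,:3].T@(xt-H[:3,3]); p=c["K"]@xc; return p[:2]/p[2]
print(pw([.4785,.121,.166]))
cv2.imwrite("pics/wrist7.png",im)
c=manip.read_camera("side");im=c["color"][:,:,::-1]
cv2.imwrite(f"pics/side7.png",cv2.resize(im[160:350,220:410],None,fx=3,fy=3,interpolation=2))
c=manip.read_camera("scene");im=c["color"][:,:,::-1]
cv2.imwrite(f"pics/scene7.png",cv2.resize(im[100:300,220:440],None,fx=3,fy=3,interpolation=2))
```

```text
6.6 [0.4777 0.1214 0.3994] yaw [-1.57   -0.0016 -0.0949] F [-1.208  -0.2365  0.5438] M [-0.0336 -0.1097  0.0245] op 0.502
delta cm [ 0.0787  5.2449 -0.0395]
turn -0.051833396746472485
6.6 [0.4777 0.1214 0.3994] yaw [-1.57   -0.0016 -0.0949] F [-1.208  -0.2365  0.5438] M [-0.0336 -0.1097  0.0245] op 0.502
[324.1316 262.9524]
```

View pics/side7.png

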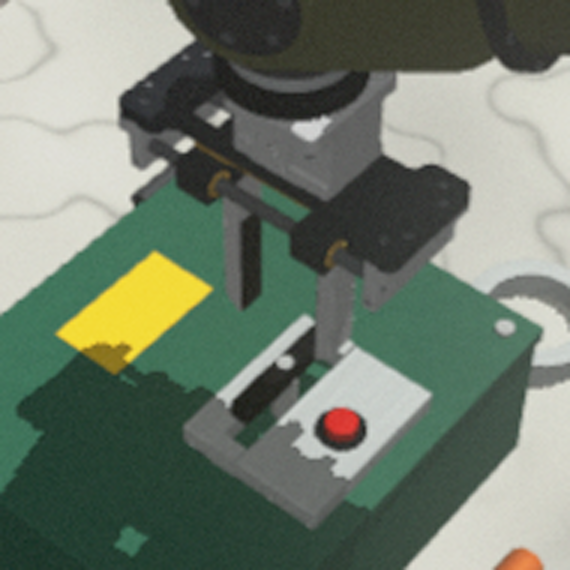

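View pics/wrist7.png

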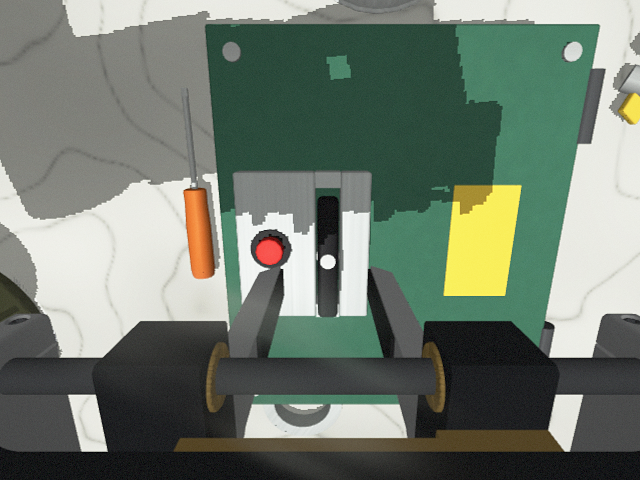

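>>> arm_command(deltas=[[0.68,0.13,0,0,0],[0.68,0.13,0,0,0],[0.68,0.13,1,0,0],[0.68,0.13,2,0,0],[0.68,0.13,2.8,0,0],[0.68,0.13,2.8,0,0]])

```text
time_s: 7.5
eef_pos: [0.479, 0.1214, 0.3711]
orientation: [-1.57, -0.001, -0.095]
ft_force: [-0.2, 0.3, 0.5]
opening: 0.318
```

Run:
```python
from h import *
st()
c=manip.read_camera("wrist");im=c["color"][:,:,::-1]
cv2.imwrite("pics/wrist8.png",im)
```

```text
7.5 [0.479  0.1214 0.3711] yaw [-1.5701 -0.0012 -0.0946] F [-0.2355  0.3069  0.4897] M [-0.0212 -0.0546  0.0261] op 0.318
```

View pics/wrist8.png

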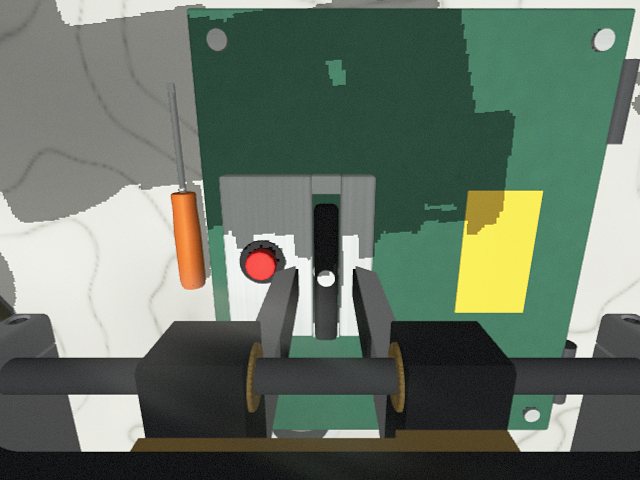

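Bar at column 326, centred between the fingers (297/355). Lower to straddle it, then close gently.

>>> arm_command(deltas=[[0.68,0,0.8,0,0],[0.68,0,1.6,0,0],[0.68,0,2.2,0,0],[0.68,0,2.3,0,0]])

```text
time_s: 8.05
eef_pos: [0.4791, 0.1214, 0.3481]
orientation: [-1.57, -0.001, -0.095]
ft_force: [-0.5, -0.3, 0.6]
opening: 0.322
```

Run:
```python
from h import *
st()
c=manip.read_camera("side");im=c["color"][:,:,::-1]
cv2.imwrite(f"pics/side9.png",cv2.resize(im[190:350,250:410],None,fx=3.5,fy=3.5,interpolation=2))
```

```text
8.05 [0.4791 0.1214 0.3481] yaw [-1.5701 -0.0012 -0.0946] F [-0.4637 -0.3403  0.5691] M [-0.0011 -0.1016  0.0227] op 0.322
```

View pics/side9.png

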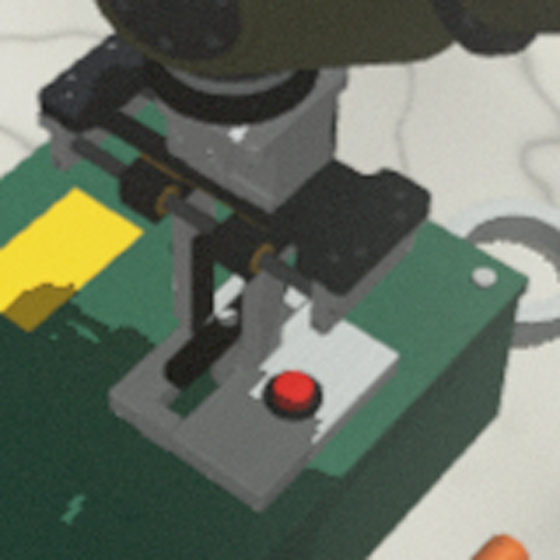

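>>> arm_command(deltas=[[1,0,0,0,0],[1,0,0,0,0],[1,0,0,0,0],[1,0,0,0,0]], grip_force=15)

```text
time_s: 8.6
eef_pos: [0.4791, 0.1214, 0.3485]
orientation: [-1.57, -0.002, -0.095]
ft_force: [0.4, -0.4, 0.5]
opening: 0.146
```

```bash
python3 -c "
from h import *
st()"
```

```text
8.6 [0.4791 0.1214 0.3485] yaw [-1.57   -0.002  -0.0946] F [ 0.3703 -0.4383  0.4621] M [-0.0445 -0.1477 -0.0034] op 0.146
```

>>> arm_command(deltas=[[1,0,0,0,3],[1,0,0,0,7],[1,0,0,0,11],[1,0,0,0,15],[1,0,0,0,15]])

```text
time_s: 9.22
eef_pos: [0.4792, 0.1214, 0.3486]
orientation: [-1.569, -0.002, -0.356]
ft_force: [1.9, -0.9, 0.2]
opening: 0.148
```

```bash
python3 -c "
from h import *
st()"
```

```text
9.22 [0.4792 0.1214 0.3486] yaw [-1.5694 -0.0019 -0.356 ] F [ 1.888  -0.9379  0.2149] M [-0.0285 -0.2464  0.0153] op 0.148
```

>>> arm_command(deltas=[[1,0,0,0,4],[1,0,0,0,8],[1,0,0,0,12],[1,0,0,0,16],[1,0,0,0,20],[1,0,0,0,24],[1,0,0,0,28]])

```text
time_s: 10.1
eef_pos: [0.4792, 0.1214, 0.3485]
orientation: [-1.569, -0.001, -0.845]
ft_force: [0.7, -0.2, -0.9]
opening: 0.147
```

Run:
```python
from h import *
st()
c=manip.read_camera("side");im=c["color"][:,:,::-1]
cv2.imwrite(f"pics/side10.png",cv2.resize(im[190:350,250:410],None,fx=3.5,fy=3.5,interpolation=2))
```

```text
10.1 [0.4792 0.1214 0.3485] yaw [-1.5687 -0.0013 -0.8449] F [ 0.7481 -0.2007 -0.854 ] M [-0.1306 -0.2814  0.1522] op 0.147
```

View pics/side10.png

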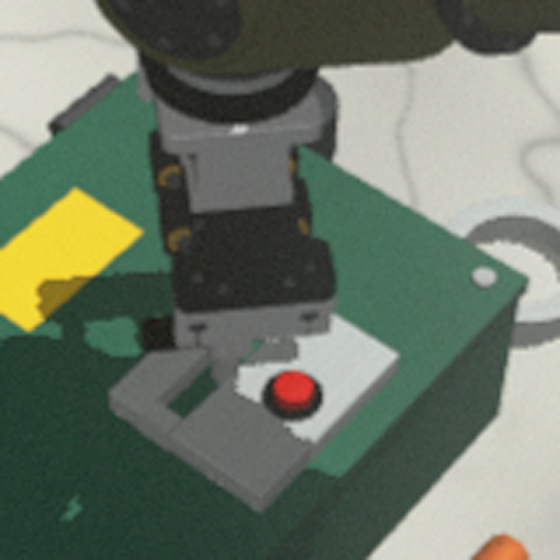

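>>> arm_command(deltas=[[1,0,0,0,1.5],[1,0,0,0,3],[1,0,0,0,4.5],[1,0,0,0,4.5]])

```text
time_s: 10.65
eef_pos: [0.4792, 0.1214, 0.3486]
orientation: [-1.568, -0.001, -0.927]
ft_force: [1.5, -0.4, -0.7]
opening: 0.147
```

```bash
python3 -c "
from h import *
st()"
```

```text
10.65 [0.4792 0.1214 0.3486] yaw [-1.5685 -0.0012 -0.9271] F [ 1.4795 -0.4212 -0.7055] M [-0.2276 -0.3145  0.0591] op 0.147
```

>>> arm_command(deltas=[[1,0,0,0,1.5],[1,0,0,0,3],[1,0,0,0,4.5]])

```text
time_s: 11.02
eef_pos: [0.4792, 0.1214, 0.3486]
orientation: [-1.568, -0.001, -1.007]
ft_force: [1.5, -1.5, -0.6]
opening: 0.152
```

```bash
python3 -c "
from h import *
st()"
```

```text
11.03 [0.4792 0.1214 0.3486] yaw [-1.5683 -0.001  -1.0073] F [ 1.5078 -1.4652 -0.6095] M [-0.1622 -0.2676  0.175 ] op 0.152
```

>>> arm_command(deltas=[[1,0,0,0,1.5],[1,0,0,0,3]])

```text
time_s: 11.28
eef_pos: [0.4792, 0.1214, 0.3486]
orientation: [-1.568, -0.001, -1.062]
ft_force: [1.9, -0.9, -1.5]
opening: 0.146
```

```bash
python3 -c "
from h import *
st()"
```

```text
11.28 [0.4792 0.1214 0.3486] yaw [-1.5684 -0.0009 -1.0616] F [ 1.9214 -0.8814 -1.5006] M [-0.194  -0.3419  0.1293] op 0.146
```

>>> arm_command(deltas=[[1,0,0,0,1.5],[1,0,0,0,3]])

```text
time_s: 11.52
eef_pos: [0.4793, 0.1213, 0.3486]
orientation: [-1.568, -0.001, -1.116]
ft_force: [1.6, -0.3, 0.1]
opening: 0.151
```

```bash
python3 -c "
from h import *
st()"
```

```text
11.53 [0.4793 0.1213 0.3486] yaw [-1.5683 -0.0008 -1.1158] F [ 1.5998 -0.314   0.0688] M [-0.1652 -0.2939  0.1268] op 0.151
```

>>> arm_command(deltas=[[1,0,0,0,1.5],[1,0,0,0,3]])

```text
time_s: 11.78
eef_pos: [0.4792, 0.1213, 0.3486]
orientation: [-1.568, -0.001, -1.17]
ft_force: [0.8, -1.2, -0.1]
opening: 0.146
```

```bash
python3 -c "
from h import *
st()"
```

```text
11.78 [0.4792 0.1213 0.3486] yaw [-1.5683 -0.0007 -1.1697] F [ 0.8494 -1.2037 -0.1213] M [-0.2594 -0.2767  0.2658] op 0.146
```

>>> arm_command(deltas=[[1,0,0,0,1.5],[1,0,0,0,1.5]])

```text
time_s: 12.02
eef_pos: [0.4792, 0.1213, 0.3486]
orientation: [-1.568, -0.001, -1.196]
ft_force: [0.9, -0.5, 1.0]
opening: 0.146
```

```bash
python3 -c "
from h import *
st()"
```

```text
12.03 [0.4792 0.1213 0.3486] yaw [-1.5684 -0.0006 -1.1964] F [ 0.8789 -0.5293  1.0072] M [-0.2028 -0.215   0.2541] op 0.146
```

>>> arm_command(deltas=[[1,0,0,0,1],[1,0,0,0,1.5]])

```text
time_s: 12.28
eef_pos: [0.4792, 0.1213, 0.3486]
orientation: [-1.568, -0.001, -1.223]
ft_force: [2.2, -1.1, 0.1]
opening: 0.15
```

```bash
python3 -c "
from h import *
for i in range(4):
  st();manip.read_camera('wrist')"
```

```text
12.28 [0.4792 0.1213 0.3486] yaw [-1.5683 -0.0006 -1.2232] F [ 2.213  -1.0818  0.0716] M [-0.2056 -0.1738  0.3215] op 0.15
12.32 [0.4792 0.1214 0.3486] yaw [-1.5683 -0.0006 -1.2235] F [ 1.1421 -1.0542  0.9348] M [-0.1735 -0.2115  0.332 ] op 0.152
12.38 [0.4792 0.1214 0.3486] yaw [-1.5683 -0.0006 -1.2228] F [ 1.5438 -0.4911  0.3337] M [-0.1847 -0.1848  0.3096] op 0.154
12.43 [0.4792 0.1214 0.3486] yaw [-1.5683 -0.0005 -1.2225] F [ 1.3467 -0.4604  0.9103] M [-0.1651 -0.224   0.2153] op 0.148
```

>>> arm_command(deltas=[[1,0,0,0,-1.5],[1,0,0,0,-3],[1,0,0,0,-3]], grip_force=25)

```text
time_s: 12.85
eef_pos: [0.4792, 0.1213, 0.3486]
orientation: [-1.568, -0.001, -1.17]
ft_force: [-0.3, -1.4, -0.8]
opening: 0.146
```

```bash
cat >> h.py <<'E'
def arc(A,a0=0.):
    s,R=st();d=np.array([.9956,-.0939,0])
    P=lambda a:d*(-.18*np.cos(a)+.043*np.sin(a))+np.array([0,0,.18*np.sin(a)+.043*np.cos(a)])
    for a in A: print(round(a,3),R.T@(P(a)-P(a0))*100)
E
python3 -c "
from h import *
arc(np.r_[.01,.02,.03,.05:.5:.05])"
```

```text
12.85 [0.4792 0.1213 0.3486] yaw [-1.5683 -0.0007 -1.1695] F [-0.2627 -1.3891 -0.7875] M [-0.2798 -0.2716  0.0807] op 0.146
0.01 [ 0.021  -0.1797  0.0391]
0.02 [ 0.0428 -0.3589  0.0797]
0.03 [ 0.0655 -0.5376  0.1219]
0.05 [ 0.1134 -0.8937  0.2111]
0.1 [ 0.248  -1.7742  0.4612]
0.15 [ 0.4032 -2.6395  0.7498]
0.2 [ 0.5789 -3.4873  1.076 ]
0.25 [ 0.7745 -4.3155  1.439 ]
0.3 [ 0.9895 -5.1221  1.8381]
0.35 [ 1.2234 -5.905   2.2721]
0.4 [ 1.4757 -6.6623  2.74  ]
0.45 [ 1.7456 -7.3921  3.2406]
```

>>> arm_command(deltas=[[1,0.02,-0.18,0.04,0],[1,0.04,-0.36,0.08,0],[1,0.04,-0.36,0.08,0]])

```text
time_s: 13.22
eef_pos: [0.48, 0.1213, 0.3519]
orientation: [-1.569, -0.0, -1.17]
ft_force: [0.4, -1.4, -7.6]
opening: 0.146
```

```bash
python3 -c "
from h import *
st()"
```

```text
13.22 [0.48   0.1213 0.3519] yaw [-1.5693 -0.0003 -1.1696] F [ 0.4422 -1.4327 -7.5657] M [-0.0381  0.0719  0.0772] op 0.146
```

>>> arm_command(deltas=[[1,0.03,-0.27,0.06,0],[1,0.07,-0.56,0.13,0],[1,0.07,-0.56,0.13,0]])

```text
time_s: 13.6
eef_pos: [0.4816, 0.1212, 0.3578]
orientation: [-1.569, -0.0, -1.17]
ft_force: [-0.1, 0.5, -7.2]
opening: 0.148
```

Run:
```python
from h import *
arc(np.r_[.1:.5:.05],.05)
c=manip.read_camera("side");im=c["color"][:,:,::-1]
cv2.imwrite(f"pics/side11.png",cv2.resize(im[170:400,160:420],None,fx=2.3,fy=2.3,interpolation=2))
```

```text
13.6 [0.4816 0.1212 0.3578] yaw [-1.5691 -0.0003 -1.1697] F [-0.1223  0.4641 -7.2193] M [0.1493 0.2295 0.0517] op 0.148
0.1 [ 0.1341 -0.8808  0.2495]
0.15 [ 0.289  -1.7463  0.5374]
0.2 [ 0.4643 -2.5945  0.863 ]
0.25 [ 0.6595 -3.423   1.2256]
0.3 [ 0.8741 -4.23    1.624 ]
0.35 [ 1.1077 -5.0133  2.0575]
0.4 [ 1.3595 -5.7711  2.5249]
0.45 [ 1.6291 -6.5013  3.025 ]
```

View pics/side11.png

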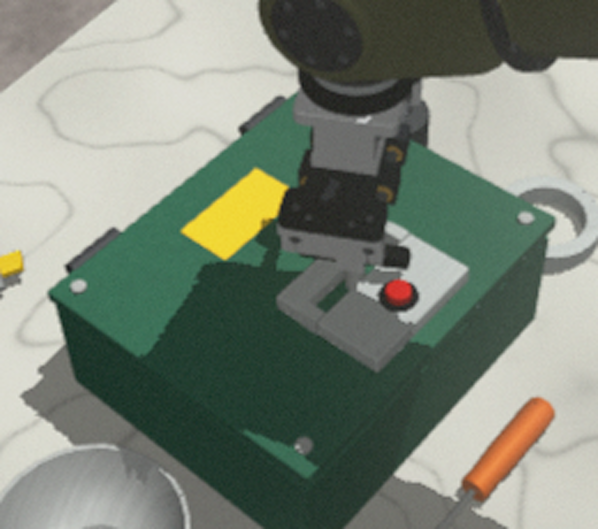

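Force is steady at ~7 N with the hand rising, so the cover is moving. Continue along the arc.

>>> arm_command(deltas=[[1,0.07,-0.44,0.12,0],[1,0.13,-0.88,0.25,0],[1,0.21,-1.3,0.39,0],[1,0.29,-1.75,0.54,0],[1,0.37,-2.17,0.7,0],[1,0.46,-2.6,0.86,0],[1,0.46,-2.6,0.86,0]])

```text
time_s: 14.52
eef_pos: [0.4914, 0.1203, 0.3845]
orientation: [-1.568, -0.001, -1.17]
ft_force: [-1.8, -0.0, -0.6]
opening: 0.153
```

Run:
```python
from h import *
arc(np.r_[.2:.5:.05],.2)
c=manip.read_camera("side");im=c["color"][:,:,::-1]
cv2.imwrite(f"pics/side12.png",cv2.resize(im[170:400,160:420],None,fx=2.3,fy=2.3,interpolation=2))
```

```text
14.53 [0.4914 0.1203 0.3845] yaw [-1.5677 -0.0006 -1.1697] F [-1.8208 -0.0388 -0.6044] M [ 0.4111  0.4613 -0.003 ] op 0.153
0.2 [0. 0. 0.]
0.25 [ 0.1955 -0.828   0.3637]
0.3 [ 0.4104 -1.6343  0.7633]
0.35 [ 0.6442 -2.417   1.1978]
0.4 [ 0.8964 -3.174   1.6662]
0.45 [ 1.1662 -3.9035  2.1673]
```

View pics/side12.png

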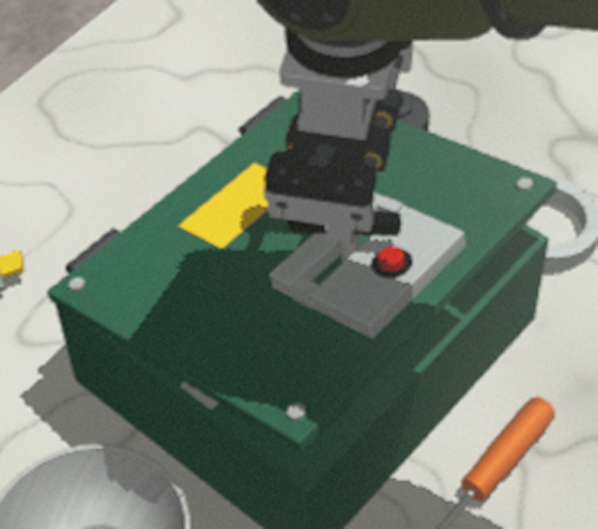

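>>> arm_command(deltas=[[1,0.1,-0.42,0.18,0],[1,0.2,-0.83,0.36,0],[1,0.3,-1.23,0.56,0],[1,0.41,-1.63,0.76,0],[1,0.53,-2.03,0.98,0],[1,0.64,-2.42,1.2,0],[1,0.77,-2.8,1.43,0],[1,0.9,-3.17,1.67,0],[1,1.03,-3.54,1.91,0],[1,1.17,-3.9,2.17,0]])

```text
time_s: 15.82
eef_pos: [0.5159, 0.118, 0.4239]
orientation: [-1.567, -0.001, -1.17]
ft_force: [-2.4, 2.1, -4.9]
opening: 0.164
```

Run:
```python
from h import *
arc(np.r_[.45:.6:.05],.45)
c=manip.read_camera("side");im=c["color"][:,:,::-1]
cv2.imwrite(f"pics/side13.png",cv2.resize(im[140:400,160:420],None,fx=2.3,fy=2.3,interpolation=2))
```

```text
15.82 [0.5159 0.118  0.4239] yaw [-1.5673 -0.0006 -1.1697] F [-2.3986  2.0996 -4.8823] M [0.8553 0.9715 0.0152] op 0.164
0.45 [0. 0. 0.]
0.5 [ 0.2868 -0.6999  0.5328]
0.55 [ 0.5899 -1.3688  1.0957]
```

View pics/side13.png

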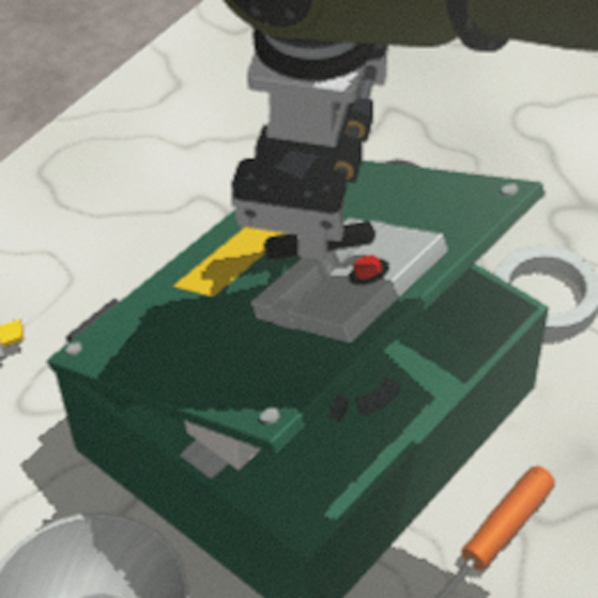

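>>> arm_command(deltas=[[1,0.14,-0.35,0.26,0],[1,0.29,-0.7,0.53,0],[1,0.29,-0.7,0.53,0],[0.82,0.29,-0.7,0.53,0],[0.7,0.29,-0.7,0.53,0],[0.65,0.29,-0.7,0.53,0],[0.65,0.29,-0.7,0.53,0]])

```text
time_s: 16.75
eef_pos: [0.5222, 0.1172, 0.4315]
orientation: [-1.566, -0.001, -1.17]
ft_force: [-0.3, 1.0, -0.2]
opening: 0.347
```

Run:
```python
from h import *
st()
c=manip.read_camera("side");im=c["color"][:,:,::-1]
cv2.imwrite(f"pics/side14.png",cv2.resize(im[140:400,160:420],None,fx=2.3,fy=2.3,interpolation=2))
c=manip.read_camera("wrist");cv2.imwrite(f"pics/wrist14.png",c["color"][:,:,::-1])
```

```text
16.75 [0.5222 0.1172 0.4315] yaw [-1.5664 -0.0011 -1.1698] F [-0.2575  1.0401 -0.1539] M [-0.0288 -0.0165 -0.015 ] op 0.347
```

View pics/side14.png

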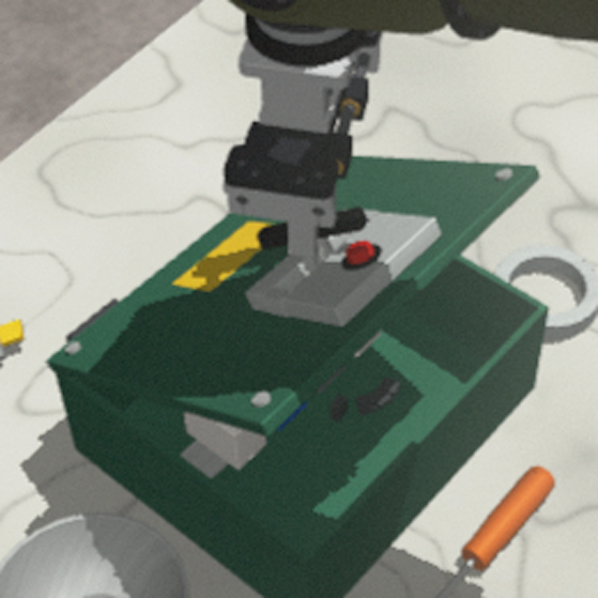

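View pics/wrist14.png

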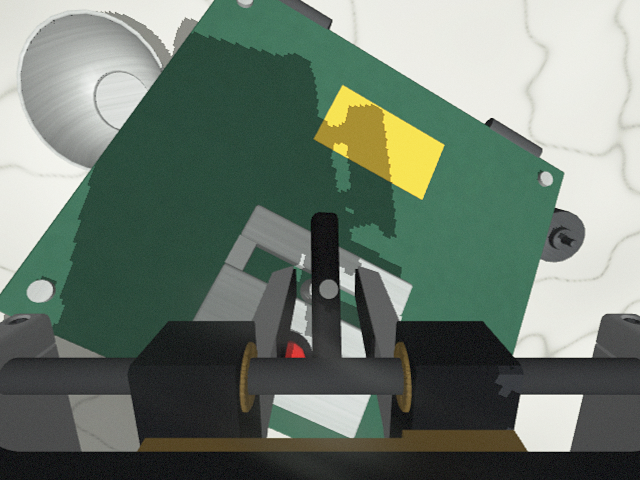

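>>> arm_command(deltas=[[0.65,0,-0.8,0,0],[0.65,0,-2,0,0],[0.65,0,-4,0,0],[0.65,0,-6,0,0],[0.65,0,-8,0,0],[0.65,0,-9,0,0],[0.65,0,-9,0,0],[0.65,0,-9,0,0]])

```text
time_s: 17.85
eef_pos: [0.5218, 0.1172, 0.5207]
orientation: [-1.568, -0.001, -1.17]
ft_force: [-0.7, 0.4, -0.5]
opening: 0.349
```

Run:
```python
from h import *
st()
c=manip.read_camera("side");im=c["color"][:,:,::-1]
cv2.imwrite(f"pics/side15.png",im)
c2=manip.read_camera("scene");cv2.imwrite(f"pics/scene15.png",c2["color"][:,:,::-1])
# predicted near corners of cover for several angles
d=np.array([.9956,-.0939,0]);l=np.array([.0939,.9956,0]);H=np.array([.6572,.1042,.116])
for a in [.4,.45,.5,.55]:
    P=[H+l*y+d*(-.26*np.cos(a)+.006*np.sin(a))+np.array([0,0,.26*np.sin(a)+.006*np.cos(a)]) for y in (-.15,.15)]
    print(a,proj(c,P).ravel())
```

```text
17.85 [0.5218 0.1172 0.5207] yaw [-1.5675 -0.0007 -1.1697] F [-0.6509  0.4079 -0.5403] M [ 0.0025 -0.0287 -0.0216] op 0.349
0.4 [394.932  225.0833 280.0936 336.748 ]
0.45 [392.9792 218.8109 276.8976 330.1114]
0.5 [390.7036 212.4337 273.3632 323.2816]
0.55 [388.1085 205.9751 269.4985 316.2837]
```

View pics/side15.png

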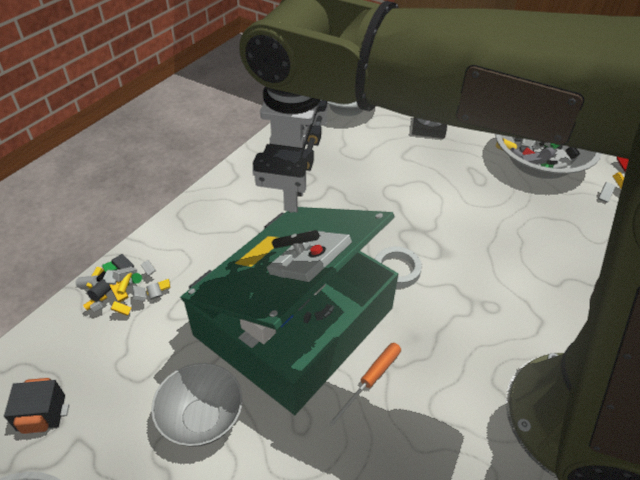

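View pics/scene15.png

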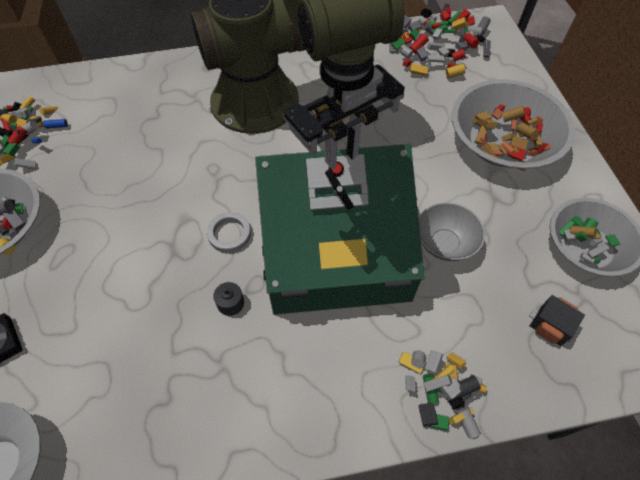

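```bash
python3 -c "
from rig import manip
print(manip.close_job())"
```

```text
the job is handed in; nothing more can be done
None
```

The box is open and handed in at about 18 s of robot time. I pressed the button until the handle popped out, turned it clockwise to its stop, raised the cover by it and let go.

- **Button:** the force reading while pressing peaked at about 14 N, against the 22 N limit. The side camera then showed the handle popped out. Up to the last press the handle still showed flush, even at 13.6 N, so I pressed in small steps, checking the camera at each.
- **Handle:** the turning moment rose from about 0.1 to 0.15 N m to a noisy 0.2 to 0.33 N m at about 1.13 rad. I took that as the stop and backed off 3 degrees before lifting, leaving the handle at about 1.07 rad.
- **Cover:** it came up against about 7 N, with nothing to suggest it was still latched. After release I compared the cover's near corners in the side camera with predicted positions. They put the opening at about 0.49 rad (28 degrees), against the 0.33 rad needed.
- **Last look:** the handle still stands popped out and turned, and the bowl, motor, lamp ring and screwdriver appear where they were at the start. I compared those by eye and did not measure them. The hand was clear of the cover and handle, about 9 cm above the release position, with the force reading near zero.

No check failed. The two cameras disagreed by about 2 to 3 mm on the button position and 2 mm on the handle, and the wrist view put the handle about 2 mm further out than my estimate. I corrected for that before gripping.

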